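# Check the prawn plate with the infrared thermometer

### The job

Draw the yellow and black infrared thermometer up out of its holster, turn it so that its lens end looks steeply down (at least as much down as sideways), and aim it at the middle of the plate with the fried prawn from about 15 cm away. Finish while still holding it there in the air, steady and aimed, so that the reading can be taken: do not put it down or let go. Leave all the plates and the other things on the counter where they stand.

Things in the scene. Friction and masses are not known exactly. Their poses are not given: they have to be found in the camera images.
- thermometer: Pistol-shaped thermometer, 0.2 kg. Origin: centre of the handle's foot; z up the handle, x to the lens side, y across. Black handle 34 (x) x 28 (y) x 112 mm; red trigger in front 82-102 mm up. Yellow head box 120 long, 36 wide (y, flat sides to grip), 42 high, centre at x 12, z 125 mm, long axis raised 15 deg at the lens end (0.966, 0, 0.259); black snout 32 across, 14 long ahead of it.
- lens (a point): Centre of the lens at the front of the thermometer's snout, fixed to the thermometer at x 83.5, z 144.2 mm of its frame. Its x axis is the line of sight (points out of the lens along the head's long axis, 15 degrees above level while in the holster), y across.
- holster: Fixed bench holster. Origin: centre of its underside; x is where the stored lens looks. Base plate 120 x 100 x 6 mm; pocket 38 x 32 mm inside (2 mm clearance round the handle), walls 4 mm, open on top, rim 81 mm and floor 6 mm above the counter. The handle stands 75 mm deep in it and comes out straight up.
- plate_prawn: Loose light square leaf plate, about 112 mm wide and 21 mm high, with one orange fried prawn about 80 mm long and green chopped herbs: the plate to aim at. Origin: centre of its underside, z up. It stands at any of three places.
- prawn_mid (a point): Middle of the plate with the prawn, 20 mm above its underside: the point to aim at.
- plate_balls: Same kind of plate with three brown fried balls (32 mm); origin centre of its underside. Not to be disturbed.
- plate_empty: Same kind of plate, empty; origin centre of its underside. Not to be disturbed.
- sauce_jar: Closed red sauce jar with white lid, 64 mm across, 90 mm high; origin centre of its underside. Not to be disturbed.
- sauce_tub: Small white bowl, 84 mm across, 45 mm high; origin centre of its underside. Not to be disturbed.
Things that resemble listed ones, but are neither listed nor needed, are in the scene too. There is more than one size of the thermometer; the job needs the larger. Leave any pink look-alike of the plate_prawn alone.

How it is judged:
By the outcome, as a careful person would: the job done as asked, in the order asked, and still so for the second after the job is handed in, while the arm keeps its last pose, push and grip.
It also fails if it takes over 38 s, if anything falls off the work surface, if the arm or the gripper's body presses on something with over 40 N, if the wrist force passes 120 N, or if a joint passes its speed limit or range.

### The arm

A 6-joint arm with a two-finger parallel gripper is mounted at the origin on the work surface. World frame = base frame: x ahead of the robot, y to its left, z up, the work surface at z = 0. Lengths are in m, angles in degrees, forces in N, time in s.
With the tool pointing down it reaches from about 0.325 to 0.9 m from the base axis. Payload 3.5 kg.
Tool frame: the origin (TCP) lies at the very end of the fingers, on their centre line; the grasp point (between the pads) lies 19 mm behind it; z points along the fingers, y is the line along which they close (so a half turn about z gives the same grasp; the last joint's range is limited). The gripper opens to 85 mm and grips with 20 to 120 N. Pads are 22 mm wide; open, the fingers measure 114 mm over their backs; the gripper's body (76 mm by 85 mm) begins 54 mm behind the grasp point. The pads swing forward as they close: fully open they stand 13 mm farther back than shut.
Start: joints at [-76.341, 15.837, -1.513, 72.651, 0, 84.076], TCP at [0.209, -0.589, 0.231] pointing down, gripper open.
Joint ranges: [-178.77, 178.77], [-48.84, 107.48], [-61.69, 71.31], [-111.58, 123.2], [-90, 87.43], [-180, 180]. Speed limits (degrees/s): [147.25, 147.25, 180, 180, 180, 180].

### API

Orientations are given as [roll, pitch, yaw] about the fixed x, y, z axes, in that order (R = Rz(yaw) Ry(pitch) Rx(roll)).
In Python, from cell import ctrl, viewer gives the robot as it stands. The module is installed in compiled form; this text tells all that it offers.
- The arm moves only by the tool drive_tool, never from a script. Its argument "commands" is one flat list of numbers, 7 for each row, row after row: the shift along the tool's x, y, z in cm, then the turn, a rotation vector about the tool's x, y, z in degrees, then the closure, from 0 (fully open) to 1 (shut). In form: [x, y, z, ax, ay, az, jaw, x, y, z, ax, ay, az, jaw, ...]. A call has 1 to 5 rows; each row is the pose to reach, as a shift and turn from the pose commanded when the call began, along the tool's axes at that moment; what a row does not reach only later rows make up. A row lasts 1/8 s, in which the tool goes at most 62.5 mm and 10.7 degrees, less where a joint would pass 70% of its speed; a pose out of reach is approached as far as the arm can. A call with a gripper value outside its range is refused whole. The fingers move at their own pace and stop on an object; "newtons" is the grip in N (left out, the last holds). Time passes only in rows, so rows that repeat a pose let the fingers close. It gives the time, the measured TCP pose, the force, the opening and the grip force at its end, in the units of the state.
- ctrl.observe(): the state, without advancing time (a new reading comes with each control period).
- viewer.snapshot(name): name is "side" or "top" or "wrist"; returns a dict with "frame" (480x640x3 uint8, red, green, blue), "fx", "fy", "cx", "cy" (pixels), "world_to_cam" (4x4, takes a point from world to camera coordinates); the wrist camera has in their place "tool_from_camera" (4x4, takes a point from camera to tool coordinates, whose origin is the TCP and whose axes are the flange's). Camera axes: x right, y down, z forward; pixel columns grow to the right and rows downward; lengths in m; the calibration is good to about 2 mm. The wrist camera is an equidistant fisheye: a pixel r from the principal point sees the ray r / f radians off the axis. A picture is of the moment at which its call begins: read the wrist's pose just before it. There is no depth.
- ctrl.finish_job(): hands the job in; it is judged then, once.
The state is a dict: "time": time; "joint_positions": joint angles; "qd": joint speeds; "joint_efforts": joint torques, N m; "position": TCP position; "tool_rot": TCP orientation; "contact_force": force on the tool from outside, world axes, zero at the start; "ft_torque": the same for the moment, N m; "opening": finger opening in m; "finger_force": force on a finger pad.
Only numpy, scipy, OpenCV 4.12 (cv2) and the standard library are available. Lean on these libraries where they do the work, as an engineer would, in place of code of your own. Each camera call takes 0.05 s, during which the arm holds its last target. There are 200 camera calls.

## Working session

There is one attempt and no reset: what is moved stays moved. The work goes in short steps, Python scripts to look and compute and a tool call to move; the robot and the scene stay as the last step left them, time stands still between calls to the robot, and variables do not carry over. Pictures are saved under pics/ and viewed, at most 10 in all, crops included, and the job is handed in when it is done.

Besides the shell and the picture viewer there is one more tool, called after "Call:" by a JSON object that holds its "api" and its "payload". drive_tool: Moves the arm, as the interface text tells. Its arguments: {"type":"object","properties":{"commands":{"type":"array"},"newtons":{"type":"number"}},"required":["commands"]}

```bash
mkdir -p pics
cat > h.py <<'E'
import numpy as np, cv2
from cell import ctrl, viewer
from scipy.spatial.transform import Rotation as R
def snap(n,f):
    s=viewer.snapshot(n); cv2.imwrite('pics/'+f,s['frame'][:,:,::-1]); 
    np.savez('pics/'+f+'.npz',**{k:v for k,v in s.items()}); return s
def px2w(s,u,v,z):
    T=np.linalg.inv(s['world_to_cam']); d=T[:3,:3]@np.array([(u-s['cx'])/s['fx'],(v-s['cy'])/s['fy'],1]); o=T[:3,3]
    return o+d*(z-o[2])/d[2]
def w2px(s,p):
    c=s['world_to_cam']@np.append(p,1); return np.array([s['fx']*c[0]/c[2]+s['cx'],s['fy']*c[1]/c[2]+s['cy']])
E
python3 - <<'E'
from h import *
print(ctrl.observe())
for n in('top','side'):
    s=snap(n,n+'1.png'); print(n,s['fx'],np.linalg.inv(s['world_to_cam']).round(3).tolist())
E
```

```text
{'time': 0.0, 'joint_positions': array([-7.63407197e+01,  1.58801781e+01, -1.59659225e+00,  7.26512475e+01,
       -1.31744859e-04,  8.40771702e+01]), 'qd': array([ 0.04088484, -0.00963456,  0.01671862, -0.02288994,  0.1573487 ,
        0.0890907 ]), 'joint_efforts': array([ 5.32414765e-05, -4.45505869e+01,  2.95203567e+01,  1.63760455e-02,
        3.83752592e-05, -1.63580999e-06]), 'position': array([ 0.2092965 , -0.58809688,  0.23014918]), 'tool_rot': array([-1.79872652e+02, -1.30789643e-02,  1.95820957e+01]), 'contact_force': array([0.46360372, 0.67948861, 1.22141313]), 'ft_torque': array([-0.00066935, -0.05521326, -0.02157214]), 'finger_force': 0.0, 'opening': 0.0854054401483439}
top 503.8332837636529 [[-0.004, -0.988, 0.157, 0.41], [-1.0, 0.004, -0.001, 0.026], [0.0, -0.157, -0.988, 1.052], [0.0, 0.0, 0.0, 1.0]]
side 532.0847953714754 [[-0.951, -0.249, 0.186, 0.381], [-0.311, 0.742, -0.594, 0.583], [0.01, -0.622, -0.783, 0.807], [0.0, 0.0, 0.0, 1.0]]
```

View pics/top1.png

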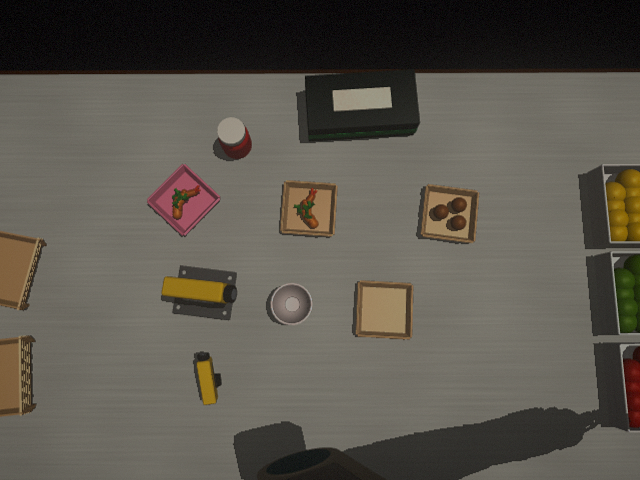

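View pics/side1.png

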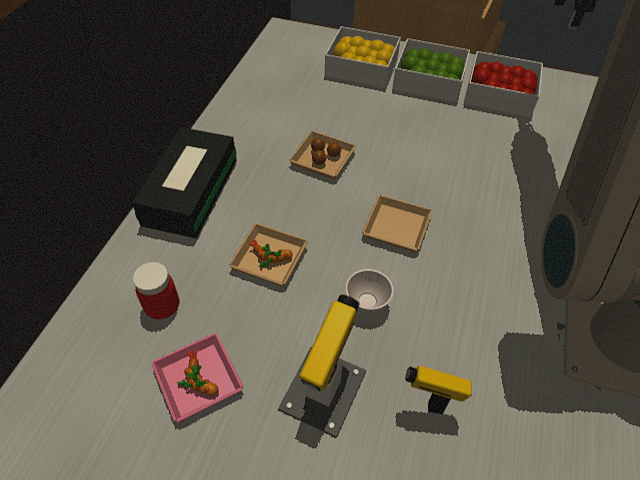

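The top view shows the large thermometer at (200,290) in its holster with the lens pointing right (-y). The prawn plate is at (308,209), the pink decoy at (184,199), and the small decoy thermometer at (206,378). I'll enlarge the area to get exact pixels.

Run:
```python
import cv2
a=cv2.imread('pics/top1.png'); 
c=cv2.convertScaleAbs(cv2.resize(a[170:330,150:350],None,fx=4,fy=4,interpolation=cv2.INTER_CUBIC)[:600],alpha=2)
cv2.imwrite('pics/c1.png',c[:600,:800])
b=cv2.imread('pics/side1.png')
c=cv2.convertScaleAbs(cv2.resize(b[280:440,260:400],None,fx=3.7,fy=3.7,interpolation=cv2.INTER_CUBIC),alpha=2)
cv2.imwrite('pics/c2.png',c)
```

```text
(no output)
```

View pics/c1.png

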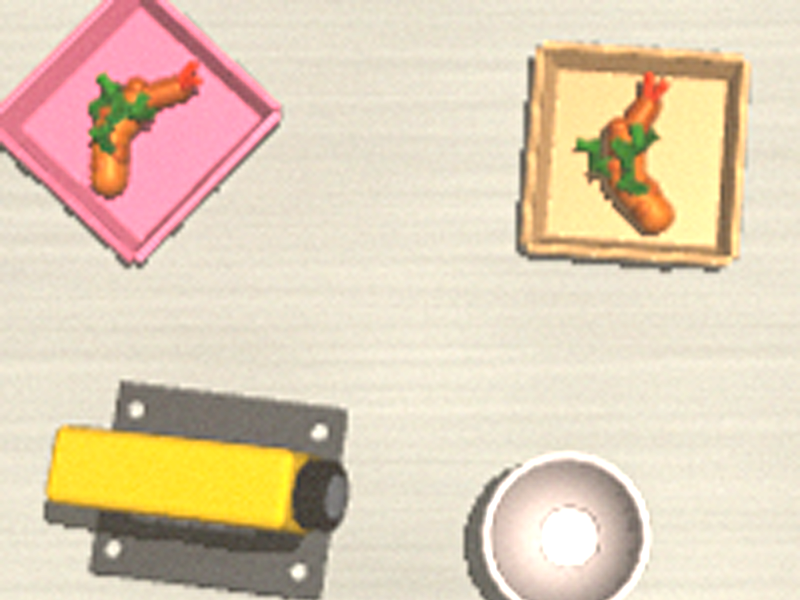

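View pics/c2.png

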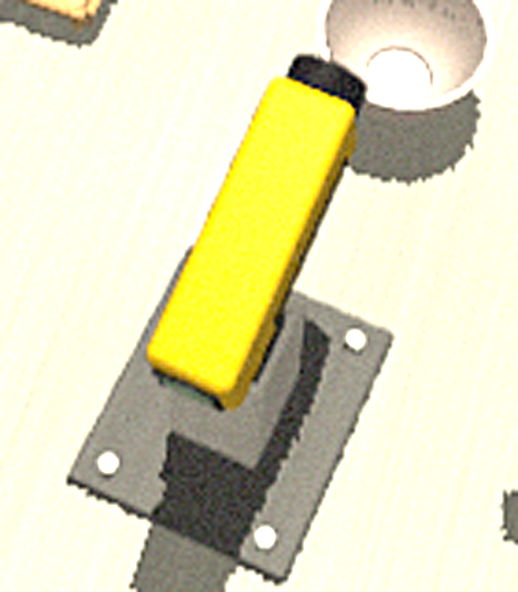

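```bash
cat >> h.py <<'E'
def load(f): return {k:v for k,v in np.load('pics/'+f+'.npz').items()}
E
python3 - <<'E'
from h import *
s=load('top1.png'); t=load('side1.png')
f=lambda U,V,z: px2w(s,(U+.5)/4-.5+150,(V+.5)/4-.5+170,z)
g=lambda U,V,z: px2w(t,(U+.5)/3.7-.5+260,(V+.5)/3.7-.5+280,z)
P=np.array([f(*p,.007) for p in[(136,409),(319,431),(112,548),(298,572)]]); print(P.round(4),P.mean(0))
Q=np.array([g(*p,.007) for p in[(108,462),(355,338),(264,537)]]);print(Q.round(4))
C=np.array([f(*p,.021) for p in[(540,44),(748,55),(738,266),(522,256)]]);print('plate',C.round(4),C.mean(0))
x=P[1]-P[0]+P[3]-P[2]; print('yaw',np.degrees(np.arctan2(x[1],x[0])))
x=P[0]-P[2]+P[1]-P[3]; print('yaw',np.degrees(np.arctan2(x[1],x[0])))
print('tub',px2w(s,291,304,.045)); print('jar',px2w(s,232,130,.09)); print('lens',f(338,496,.15)); print(f(55,465,.13), f(46,500,.13))
E
```

```text
[[0.5077 0.2926 0.007 ]
 [0.4959 0.1972 0.007 ]
 [0.4361 0.3023 0.007 ]
 [0.4235 0.2064 0.007 ]] [0.4658008  0.24962278 0.007     ]
[[0.5089 0.2931 0.007 ]
 [0.4256 0.207  0.007 ]
 [0.4378 0.3027 0.007 ]]
plate [[ 0.6986  0.0828  0.021 ]
 [ 0.6922 -0.0269  0.021 ]
 [ 0.5795 -0.0204  0.021 ]
 [ 0.5852  0.0916  0.021 ]] [0.63884921 0.03176755 0.021     ]
yaw -97.27126791502468
yaw -7.491948729797146
tub [0.43942794 0.06764846 0.045     ]
jar [0.78423994 0.18484884 0.09      ]
lens [0.45506238 0.16469052 0.15      ]
[0.47066439 0.29721163 0.13      ] [0.4547822  0.30063088 0.13      ]
```

```bash
cat >> h.py <<'E'
yaw=np.radians(-97.4); X=np.array([np.cos(yaw),np.sin(yaw),0]); Z=np.array([0,0,1.]); O=np.array([.4665,.2497,.006])
G=O+.0023*X+.1224*Z
def Rt(t):  # tool pointing down, tilted t deg toward X
    t=np.radians(t); z=np.sin(t)*X-np.cos(t)*Z; y=np.cross(Z,X); return np.column_stack([np.cross(y,z),y,z])
def rel(Rg,p,R0=None,p0=None):
    o=ctrl.observe()
    if R0 is None: R0=R.from_euler('xyz',o['tool_rot'],degrees=True).as_matrix(); p0=o['position']
    return np.r_[100*R0.T@(p-p0), R.from_matrix(R0.T@Rg).as_rotvec(degrees=True)].round(2)
E
python3 - <<'E'
from h import *
print(Rt(0)); print(rel(Rt(0),np.array([.42,.24,.40])))
E
```

```text
[[ 0.1287956   0.99167116 -0.        ]
 [ 0.99167116 -0.1287956  -0.        ]
 [-0.          0.         -1.        ]]
[ 47.61 -71.   -16.82  -0.1   -0.08 -63.01]
```

Call:
{"api": "drive_tool", "payload": {"commands": [3.9, -4.2, -2, 0, 0, -4.5, 0, 7.8, -8.4, -4, 0, 0, -9, 0, 11.7, -12.6, -6, 0, 0, -13.5, 0, 15.6, -16.8, -8, 0, 0, -18, 0, 19.5, -21, -10, 0, 0, -22.5, 0]}}

```text
time: 0.72
position: [0.323, -0.3237, 0.3315]
tool_rot: [-180.0, -0.0, 42.2]
contact_force: [0.7, -0.5, 0.4]
opening: 0.0856
finger_force: 0.0
```

Run:
```python
from h import *
o=ctrl.observe();print(o['position'],o['tool_rot'],o['joint_positions'])
print(rel(Rt(0),np.array([.43,.24,.40])))
```

```text
[ 0.32303675 -0.32368565  0.33151954] [-1.79976856e+02 -1.72662315e-02  4.22030166e+01] [-5.31754494e+01 -3.61824448e+00 -1.13773479e+01  8.22655574e+01
  1.50207970e-02  8.46215273e+01]
[ 4.579e+01 -3.457e+01 -6.820e+00 -2.000e-02 -2.000e-02 -4.040e+01]
```

Call:
{"api": "drive_tool", "payload": {"commands": [4.7, -3.5, -0.7, 0, 0, -4, 0, 9.4, -7, -1.4, 0, 0, -8, 0, 14.1, -10.4, -2.1, 0, 0, -12, 0, 18.7, -13.9, -2.8, 0, 0, -16, 0, 23.4, -17.4, -3.5, 0, 0, -20, 0]}}

```text
time: 1.35
position: [0.3796, -0.0378, 0.3663]
tool_rot: [180.0, -0.0, 62.2]
contact_force: [1.3, -0.1, 0.0]
opening: 0.0855
finger_force: 0.0
```

Run:
```python
from h import *
o=ctrl.observe();print(o['position'],o['tool_rot'],o['joint_positions'])
print(rel(Rt(20),np.array([.44,.28,.39])), rel(Rt(45),G+(.019-.13)*Rt(45)[:,2]))
```

```text
[ 0.37960432 -0.03783227  0.36629658] [ 1.79984393e+02 -3.79993512e-03  6.21845804e+01] [-1.54258305e+01 -1.20344114e+01 -1.44371608e+01  8.75811918e+01
  3.62851512e-04  1.02389590e+02]
[ 30.93  -9.49  -2.37  -3.55 -19.79 -20.21] [ 36.62  -8.39  15.94  -8.   -44.51 -19.36]
```

Call:
{"api": "drive_tool", "payload": {"commands": [6, -1.9, -0.5, -0.7, -3.5, -4, 0, 12, -3.8, -1, -1.4, -7, -8, 0, 18, -5.6, -1.5, -2, -11, -12, 0, 24, -7.5, -2, -2.8, -15, -16, 0, 30, -9.4, -2.4, -3.5, -19.8, -20, 0]}}

```text
time: 1.98
position: [0.4368, 0.2688, 0.3905]
tool_rot: [179.9, 20.1, 82.4]
contact_force: [1.4, -1.3, 0.6]
opening: 0.0856
finger_force: 0.0
```

Run:
```python
from h import *
o=ctrl.observe();print(o['position'],o['tool_rot'],o['joint_positions'])
print(rel(Rt(45),G+(.019-.13)*Rt(45)[:,2]))
```

```text
[0.43675197 0.26876416 0.39053282] [179.94954608  20.13474352  82.43513486] [ 32.93533825  11.68073172   9.62637695 101.3003691  -15.20805562
 132.28207186]
[ 12.07   3.16  15.14  -0.04 -24.87  -0.15]
```

Call:
{"api": "drive_tool", "payload": {"commands": [4, 1, 2, 0, -8, 0, 0, 8, 2, 5, 0, -16, 0, 0, 12.07, 3.16, 9, 0, -24.9, 0, 0, 12.07, 3.16, 15.1, 0, -24.9, -0.1, 0, 12.07, 3.16, 15.1, 0, -24.9, -0.1, 0]}}

```text
time: 2.6
position: [0.4722, 0.3203, 0.1994]
tool_rot: [-178.8, 45.7, 83.2]
contact_force: [-0.4, -1.5, 1.2]
opening: 0.0854
finger_force: 0.0
```

Run:
```python
from h import *
o=ctrl.observe();print(o['position'],o['tool_rot'],o['joint_positions'])
print(rel(Rt(45),G+(.019)*Rt(45)[:,2]))
s=snap('wrist','w1.png'); print(s['fx'],s['cx'],s['cy'],s['tool_from_camera'].round(3).tolist())
snap('top','top2.png')
```

```text
[0.47224972 0.32031924 0.19937122] [-178.8179532    45.70852274   83.17543322] [ 41.22832733  37.40446102  13.92996316 104.55586641 -27.58248752
 148.22161247]
[-0.    0.5  12.08 -0.77  0.71  0.4 ]
371.64829954431775 320.5704516414579 236.07526932417477 [[0.001, -0.951, -0.31, 0.08], [1.0, 0.001, -0.0, 0.0], [0.0, -0.31, 0.951, -0.142], [0.0, 0.0, 0.0, 1.0]]
```

View pics/w1.png

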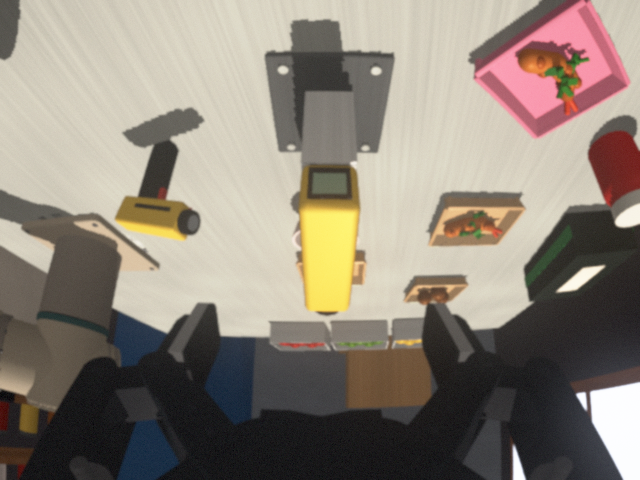

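The wrist view shows the large thermometer's head between the fingers (column ~328; finger midpoint ~321), with its display end facing the camera.

Run:
```python
from h import *
o=ctrl.observe();print(o['position'],o['tool_rot'],o['qd'].round(2))
print(rel(Rt(45),G+(.019)*Rt(45)[:,2]))
s=load('w1.png'); T=s['tool_from_camera']; 
Rm=R.from_euler('xyz',[-178.818,45.7085,83.1754],degrees=True).as_matrix(); p=np.array([.47225,.32032,.19937])
def pw(q):
    c=np.linalg.inv(T)@np.append(Rm.T@(q-p),1); c=c[:3]; r=np.hypot(c[0],c[1]); th=np.arctan2(r,c[2])*s['fx']; return (c[:2]/r*th+[s['cx'],s['cy']]).round(1)
a=.966*X+.259*Z; n=-.259*X+.966*Z; y=np.cross(Z,X); c=O+.012*X+.125*Z
for i,j,k in [(-1,1,1),(-1,1,-1),(1,1,1),(1,1,-1)]: print(pw(c+i*.06*a+j*.021*n+k*.018*y))
```

```text
[0.47656148 0.32358913 0.20884034] [-179.94304557   44.89545694   82.40242681] [-0.03 -3.79  4.44  0.03 -0.01 -0.04]
[ 0.23 -0.   13.02 -0.2  -0.1  -0.14]
[360.4 206.7]
[295.5 205.9]
[348.  313.8]
[303.4 313.3]
```

Call:
{"api": "drive_tool", "payload": {"commands": [0.1, 0, 4, 0, 0, 0, 0, 0.2, 0, 8, 0, 0, 0, 0, 0.2, 0, 11, 0, 0, 0, 0, 0.2, 0, 13, 0, 0, 0, 0, 0.2, 0, 13, 0, 0, 0, 0], "newtons": 70}}

```text
time: 3.32
position: [0.4665, 0.2351, 0.1181]
tool_rot: [179.6, 44.6, 82.0]
contact_force: [-0.0, 0.6, 0.0]
opening: 0.085
finger_force: 0.0
```

Call:
{"api": "drive_tool", "payload": {"commands": [0, 0, 0, 0, 0, 0, 0.3, 0, 0, 0, 0, 0, 0, 0.5, 0, 0, 0, 0, 0, 0, 0.7, 0, 0, 0, 0, 0, 0, 1, 0, 0, 0, 0, 0, 0, 1]}}

```text
time: 3.95
position: [0.4649, 0.2348, 0.1145]
tool_rot: [180.0, 44.9, 82.4]
contact_force: [1.2, 2.9, 6.2]
opening: 0.0349
finger_force: 70.1
```

Run:
```python
from h import *
o=ctrl.observe();print(o)
print(rel(Rt(45),G+(.019)*Rt(45)[:,2]))
```

```text
{'time': 3.95, 'joint_positions': array([ 36.09163563,  34.34434022,  -1.77363803,  88.38322253,
       -30.69629707, 143.4089882 ]), 'qd': array([-0.04195133,  0.02191963,  0.07483712, -0.05576991,  0.03149652,
       -0.09575761]), 'joint_efforts': array([-7.84275904e-01, -4.93626273e+01,  1.95287508e+01,  3.05807859e+00,
       -8.28355607e-01,  4.06772451e-03]), 'position': array([0.46491264, 0.23477508, 0.11450985]), 'tool_rot': array([179.98866803,  44.87532418,  82.42096114]), 'contact_force': array([1.21419692, 2.94932911, 6.20096469]), 'ft_torque': array([ 0.25721788, -0.08392357,  0.01635053]), 'finger_force': 70.09243726730347, 'opening': 0.03489230491489742}
[-0.08 -0.03  0.02 -0.12 -0.12 -0.13]
```

Call:
{"api": "drive_tool", "payload": {"commands": [-0.7, 0, -0.7, 0, 0, 0, 1, -2, 0, -2, 0, 0, 0, 1, -3.5, 0, -3.5, 0, 0, 0, 1, -5, 0, -5, 0, 0, 0, 1, -6.4, 0, -6.4, 0, 0, 0, 1]}}

```text
time: 4.58
position: [0.4645, 0.2341, 0.2059]
tool_rot: [-180.0, 44.8, 82.4]
contact_force: [-0.8, -0.0, -2.4]
opening: 0.0351
finger_force: 69.7
```

Run:
```python
from h import *
o=ctrl.observe();print(o['position'],o['tool_rot'],o['contact_force'],o['opening'])
snap('side','s2.png')
i=cv2.imread('pics/s2.png'); cv2.imwrite('pics/s2c.png',cv2.resize(cv2.convertScaleAbs(i[200:480,150:510],alpha=1.7),None,fx=2,fy=2))
```

```text
[0.46447857 0.23408657 0.20588436] [-179.96296311   44.84914327   82.39203344] [-7.62065798e-01 -2.63977213e-04 -2.38817805e+00] 0.03509284879455985
```

View pics/s2c.png

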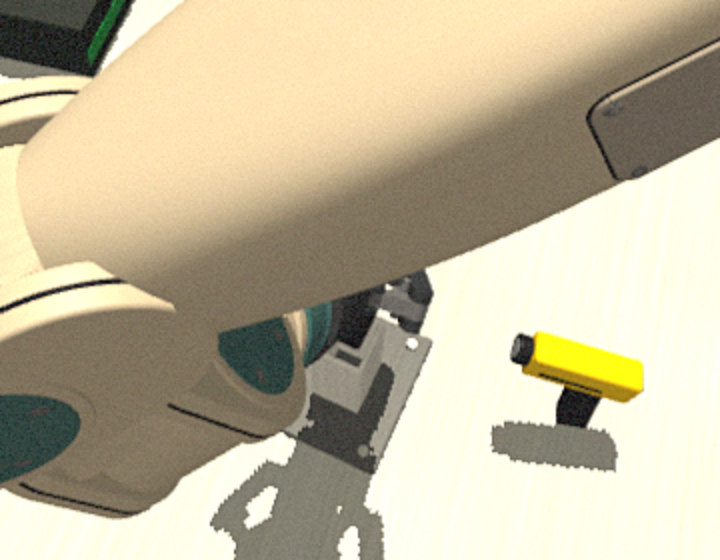

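The side view shows the pocket empty (345,355) with the holster in place, so the thermometer is out and held. Next I'll work out the aim pose.

```bash
cat >> h.py <<'E'
M=np.array([.639,.032,.020])
Rg=R.from_euler('xyz',[179.989,44.875,82.421],degrees=True).as_matrix(); pg=np.array([.46491,.23478,.11451])
lt=Rg.T@(O+.0835*X+.1442*Z-pg); at=Rg.T@(.9659*X+.2588*Z)
def final(t,e):
    d=np.cos(np.radians(e))*X-np.sin(np.radians(e))*Z; Rf=Rt(t); return Rf, M-.15*d-Rf@lt
E
python3 - <<'E'
from h import *
Rf,p=final(-25,55); print(lt,at,p, Rf@at); print(rel(Rf,p)); print(rel(Rt(20),np.array([.52,.21,.30])))
E
```

```text
[-0.07372405 -0.00013529  0.02303952] [-0.86707909  0.00292197  0.49810196] [0.65756691 0.17390681 0.19491084] [-0.07120279 -0.57091803 -0.81787714]
[-1.47 19.85  3.44  0.1  69.76 -0.24]
[-7.65  5.76 -5.29  0.   24.76 -0.24]
```

Call:
{"api": "drive_tool", "payload": {"commands": [-1.5, 1, -1, 0, 4, 0, 1, -3, 2, -2, 0, 9, 0, 1, -4.5, 3.2, -3, 0, 14, 0, 1, -6, 4.5, -4.2, 0, 19, 0, 1, -7.6, 5.8, -5.3, 0, 24.8, 0, 1]}}

```text
time: 5.25
position: [0.5197, 0.2099, 0.2959]
tool_rot: [-179.9, 19.9, 82.4]
contact_force: [-0.3, -0.6, -2.2]
opening: 0.0351
finger_force: 69.8
```

Run:
```python
from h import *
o=ctrl.observe();print(o['position'],o['tool_rot'],o['joint_positions'])
Rf,p=final(-25,55); print(rel(Rf,p)); print(rel(Rt(-2),p+[-.07,.01,.06]))
```

```text
[0.51967327 0.20985441 0.29593378] [-179.8994378    19.93976373   82.44151455] [ 24.01825845  15.80496106   3.88480357  88.92387822 -16.83515758
 123.20383041]
[ 1.8  14.16 10.07 -0.09 44.94 -0.2 ]
[-0.18  7.08  4.42 -0.12 21.94 -0.18]
```

Call:
{"api": "drive_tool", "payload": {"commands": [0, 1.4, 0.8, 0, 4.4, 0, 1, 0, 2.8, 1.6, 0, 8.8, 0, 1, -0.1, 4.2, 2.4, 0, 13.2, 0, 1, -0.1, 5.6, 3.4, 0, 17.6, 0, 1, -0.2, 7.1, 4.4, 0, 22, 0, 1]}}

```text
time: 5.88
position: [0.5874, 0.1832, 0.2543]
tool_rot: [-179.9, -2.0, 82.4]
contact_force: [-0.5, 0.3, -1.7]
opening: 0.0354
finger_force: 69.8
```

Run:
```python
from h import *
o=ctrl.observe();print(o['position'],o['tool_rot'],o['joint_positions'])
Rf,p=final(-25,55); print(rel(Rf,p))
```

```text
[0.58741998 0.18316293 0.25431871] [-179.88342982   -1.9808695    82.37226158] [ 10.38667525  13.79090072  -1.40584759  74.3013463    1.91979489
 108.02080784]
[-0.19  7.09  5.92 -0.06 23.02 -0.25]
```

Call:
{"api": "drive_tool", "payload": {"commands": [0, 2.1, 1.7, 0, 7, 0, 1, -0.1, 4.2, 3.4, 0, 14, 0, 1, -0.2, 6, 5, 0, 20, 0, 1, -0.2, 7.1, 5.9, 0, 23, -0.2, 1, -0.2, 7.1, 5.9, 0, 23, -0.2, 1]}}

```text
time: 6.5
position: [0.6569, 0.1727, 0.1931]
tool_rot: [-179.7, -24.8, 82.3]
contact_force: [0.3, -0.6, -1.4]
opening: 0.0352
finger_force: 70.0
```

Call:
{"api": "drive_tool", "payload": {"commands": [0, 0, 0, 0, 0, 0, 1, 0, 0, 0, 0, 0, 0, 1]}}

```text
time: 6.75
position: [0.658, 0.1749, 0.1964]
tool_rot: [179.9, -24.9, 82.6]
contact_force: [-0.7, 0.7, -2.1]
opening: 0.0351
finger_force: 70.0
```

Run:
```python
from h import *
o=ctrl.observe();print(o['position'],o['tool_rot'],o['joint_positions'],o['contact_force'])
Rf,p=final(-25,55); print(rel(Rf,p))
for n,f,(a,b,c,d) in (('top','t3',(130,330,180,440)),('side','s3',(180,420,150,450)),):
    s=snap(n,f+'.png'); i=cv2.imread(f'pics/{f}.png')
    cv2.imwrite(f'pics/{f}c.png',cv2.convertScaleAbs(cv2.resize(i[a:b,c:d],None,fx=2.5,fy=2.5,interpolation=cv2.INTER_CUBIC),alpha=1.8))
    Rm=R.from_euler('xyz',o['tool_rot'],degrees=True).as_matrix(); L=o['position']+Rm@lt
    print(n,'lens',(w2px(s,L)-[c,a])*2.5,'M',(w2px(s,M)-[c,a])*2.5,'rear',(w2px(s,L-.134*Rm@at)-[c,a])*2.5)
snap('wrist','w3.png')
```

```text
[0.65797198 0.17494026 0.19640291] [179.94769784 -24.87345772  82.64766036] [-0.98256804 19.31985948 -4.45485071 63.22366073 24.70318009 97.03874203] [-0.72392947  0.71346868 -2.05343408]
[-0.16 -0.03  0.09  0.03  0.13  0.04]
top lens [204.50609427 144.35109214] M [321.92775272 195.61847753] rear [71.39042782 87.91104367]
side lens [224.29496089 155.70056369] M [300.91241368 177.46337123] rear [131.44699376 130.84251118]
```

View pics/s3c.png

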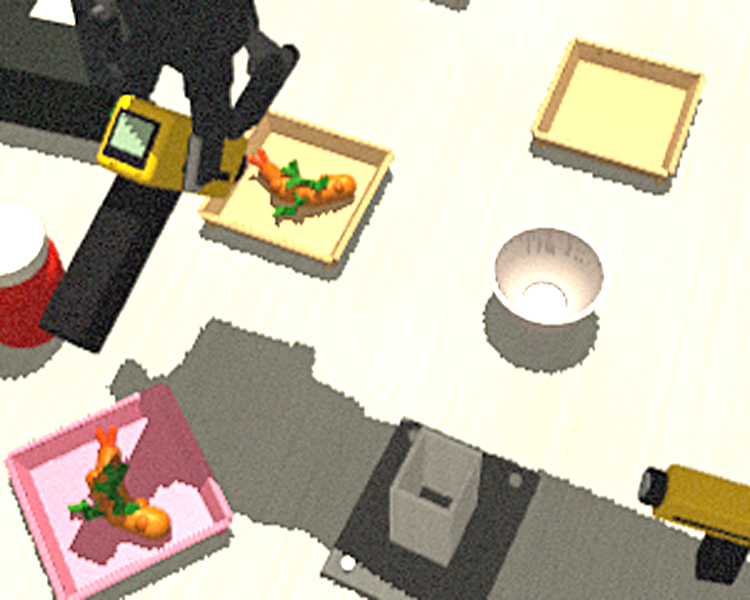

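View pics/w3.png

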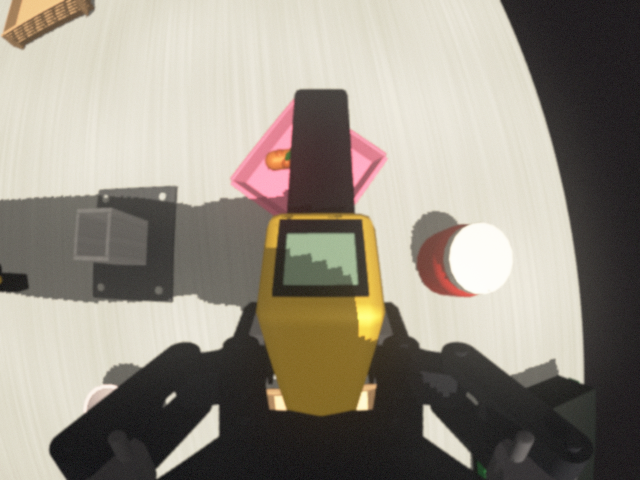

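The side view shows the thermometer held with its handle to the rear, looking down at the prawn plate, and all the plates undisturbed. In the wrist view the handle foot edge is at (296,90)-(347,91) and the rear top edge of the head at about (275,215)-(370,215). I'll project the model to check for slip in the grip.

Run:
```python
from h import *
o=ctrl.observe();print(o['position'],o['tool_rot'],o['qd'].round(2))
s=load('w3.png'); T=s['tool_from_camera']
y=np.cross(Z,X)
def pt(x,yy,z):
    q=Rg.T@(O+x*X+yy*y+z*Z-pg); c=(np.linalg.inv(T)@np.append(q,1))[:3]; r=np.hypot(c[0],c[1]); return (c[:2]/r*np.arctan2(r,c[2])*s['fx']+[s['cx'],s['cy']]).round(1)
print('foot',[pt(a,b,0) for a in(-.017,.017) for b in(-.014,.014)])
f=lambda u,v,w: pt(.012+.966*u-.259*v,w,.125+.259*u+.966*v)
print('rear',[f(-.06,v,w) for v in(-.021,.021) for w in(-.018,.018)]); print('front top',[f(.06,.021,w) for w in(-.018,.018)])
Rm=R.from_euler('xyz',o['tool_rot'],degrees=True).as_matrix(); L=o['position']+Rm@lt; a=Rm@at
k=(M-L)@a; print('dist',np.linalg.norm(M-L),'miss',np.linalg.norm(L+k*a-M),'L',L,'a',a)
i=cv2.imread('pics/w3.png')[70:430,220:420]; cv2.imwrite('pics/w3c.png',cv2.resize(i,None,fx=1.65,fy=1.65))
# prawn plate untouched check between top1 and t3 not needed
```

```text
[0.65798982 0.1748236  0.19609004] [179.96170323 -24.885657    82.63374638] [-0.17  0.3  -0.09 -0.12  0.04 -0.04]
foot [array([292.4,  81.1]), array([346.5,  81. ]), array([295.9, 125.6]), array([343.7, 125.5])]
rear [array([262.8, 200.9]), array([374. , 200.7]), array([246.1, 314.6]), array([389.2, 314.7])]
front top [array([286.1, 424.2]), array([353.7, 424.3])]
dist 0.15155288777516487 miss 0.0011174753443039696 L [0.65053934 0.11812745 0.14416595] a [-0.07074556 -0.57262101 -0.81672547]
```

View pics/w3c.png

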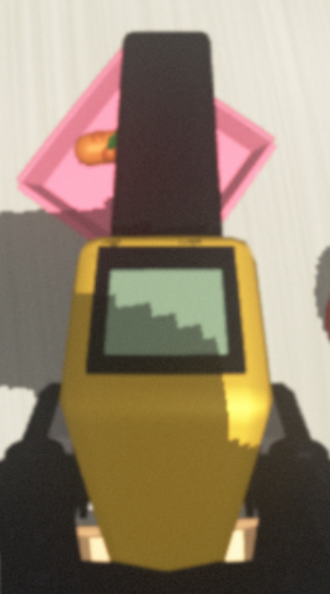

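Run:
```python
from h import *
s=load('s3.png'); o=ctrl.observe(); Rm=R.from_euler('xyz',o['tool_rot'],degrees=True).as_matrix(); p=o['position']; y=np.cross(Z,X)
def W(x,yy,z): return p+Rm@(Rg.T@(O+x*X+yy*y+z*Z-pg))
c=lambda q:((w2px(s,q)-[150,180]+.5)*2.5-.5).round(0).tolist()
print('foot',[(a,b,c(W(a,b,0))) for a in(-.017,.017) for b in(-.014,.014)])
print('rear',[(v,w,c(W(.012+.966*u-.259*v,w,.125+.259*u+.966*v))) for u in (-.06,) for v in(-.021,.021) for w in(-.018,.018)])
i=cv2.imread('pics/s3.png')[205:330,155:255]; j=cv2.convertScaleAbs(cv2.resize(i,None,fx=4.8,fy=4.8,interpolation=cv2.INTER_CUBIC),alpha=3)
k=cv2.imread('pics/t3.png')[160:250,180:330]; k=cv2.convertScaleAbs(cv2.resize(k,None,fx=2,fy=2),alpha=3)
out=np.zeros((600,800,3),np.uint8); out[:600,:480]=j[:600]; out[:180,490:790]=k; cv2.imwrite('pics/m.png',out)
```

```text
foot [(-0.017, -0.014, [78.0, 339.0]), (-0.017, 0.014, [34.0, 319.0]), (0.017, -0.014, [100.0, 351.0]), (0.017, 0.014, [59.0, 332.0])]
rear [(-0.021, -0.018, [147.0, 180.0]), (-0.021, 0.018, [90.0, 157.0]), (0.021, -0.018, [175.0, 107.0]), (0.021, 0.018, [118.0, 84.0])]
```

View pics/m.png

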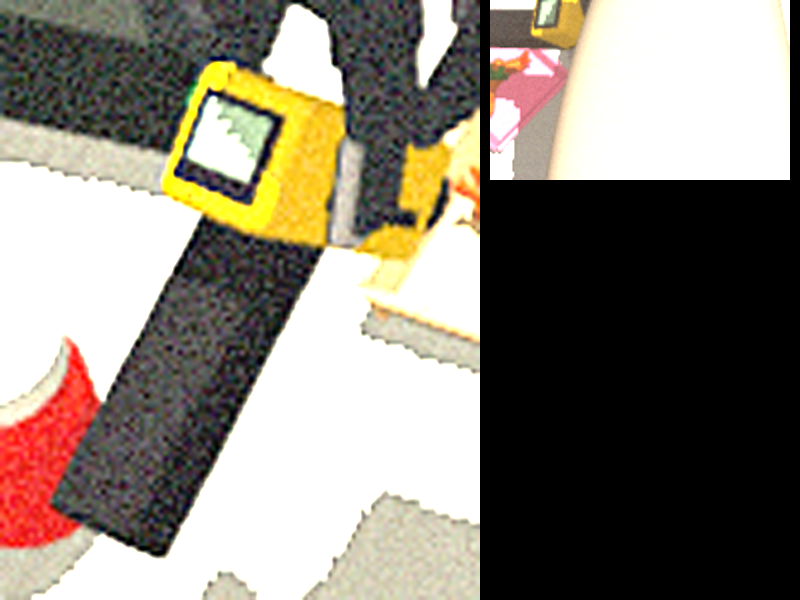

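Run:
```python
from h import *
from scipy.optimize import least_squares
s=load('s3.png'); w=load('w3.png'); Ti=np.linalg.inv(w['tool_from_camera']); o=ctrl.observe(); Rm=R.from_euler('xyz',o['tool_rot'],degrees=True).as_matrix(); p=o['position']; y=np.cross(Z,X)
def tool(x,yy,z,q):
    t=Rg.T@(O+x*X+yy*y+z*Z-pg); g=np.array([0,0,-.019]); return R.from_rotvec([0,q[2],q[4]],degrees=True).apply(t-g)+g+np.array([q[0],q[3],q[1]])*1e-3
def wp(t):
    c=(Ti@np.append(t,1))[:3]; r=np.hypot(c[0],c[1]); return c[:2]/r*np.arctan2(r,c[2])*w['fx']+[w['cx'],w['cy']]
hd=lambda u,v:(.012+.966*u-.259*v,.125+.259*u+.966*v)
def res(q):
    r=[]
    for b,u in((-.014,294),(.014,347)): r+=list(wp(tool(-.017,b,0,q))-[u,90])
    a,c=hd(.06,.018); r+=[wp(tool(a,0,c,q))[1]-414]
    a,c=hd(-.059,-.021); r+=[wp(tool(a,0,c,q))[1]-213]
    sp=lambda t:w2px(s,p+Rm@t)
    r+=list(sp(tool(-.017,.014,0,q))-[165.4,310.6])+list(sp(tool(.017,-.014,0,q))-[189.4,321.])
    a,c=hd(-.058,0)  # rear mid lower corners (rounded)
    a,c=hd(-.06,-.019); r+=list(sp(tool(a,.016,c,q))-[189,244.2])+list(sp(tool(a,-.016,c,q))-[210.2,251.2])
    a,c=hd(-.06,.019); r+=list(sp(tool(a,.016,c,q))-[197.7,217.9])
    return r
f=least_squares(res,np.zeros(5),loss='soft_l1',f_scale=2); q=f.x; print(q.round(2)); print(np.round(res(q),1)); print(np.round(res(np.zeros(5)),1))
L=p+Rm@tool(.0835,0,.1442,q); a=Rm@(tool(.0835+.966,0,.1442+.259,q)-tool(.0835,0,.1442,q)); a/=np.linalg.norm(a)
k=(M-L)@a; print(L,a,'dist',np.linalg.norm(M-L),'miss',L+k*a-M, 'elev',np.degrees(np.arcsin(-a[2])))
```

```text
[-5.22  7.7   0.85  2.33 -1.05]
[ 0.2  0.3 -0.3 -0.8  0.4  0.4 -0.7 -1.2  1.2  1.3 -0.6 -0.  -1.6  1.
  0.7  0.3]
[ -1.6  -8.9  -0.5  -9.    5.5 -10.2  -1.9  -3.3   0.5  -0.7  -1.5  -2.7
  -2.5  -1.4  -0.1  -2.6]
[0.65412869 0.11720984 0.13426627] [-0.05352336 -0.56253361 -0.82504012] dist 0.14334007102061358 miss [ 0.00747392  0.00475775 -0.00372882] elev 55.59255866845279
```

Run:
```python
from h import *
o=ctrl.observe(); Rm=R.from_euler('xyz',o['tool_rot'],degrees=True).as_matrix(); print(Rm.T@np.array([-.4,-.2,.3]))
```

```text
[-0.10021268 -0.37080424 -0.3774409 ]
```

Call:
{"api": "drive_tool", "payload": {"commands": [0, -0.2, -0.2, 0, 0, 0, 1, -0.1, -0.4, -0.4, 0, 0, 0, 1, -0.1, -0.4, -0.4, 0, 0, 0, 1, -0.1, -0.4, -0.4, 0, 0, 0, 1, -0.1, -0.4, -0.4, 0, 0, 0, 1]}}

```text
time: 7.52
position: [0.6537, 0.1721, 0.1983]
tool_rot: [-180.0, -24.9, 82.5]
contact_force: [0.5, -0.8, -2.2]
opening: 0.0352
finger_force: 70.0
```

Run:
```python
from h import *
o=ctrl.observe();print(o['time'],o['position'],o['tool_rot'],o['qd'].round(2),o['opening'],o['finger_force'],o['contact_force'])
print(ctrl.finish_job())
```

```text
7.525 [0.65372861 0.17212514 0.19832513] [-179.95408921  -24.89559973   82.53811528] [ 0.01  0.03  0.    0.06  0.   -0.11] 0.03522975004093577 69.95599865913391 [ 0.50668067 -0.79278361 -2.15597185]
the job is handed in; nothing more can be done
None
```

The job is handed in at 7.5 s: the larger thermometer is out of its holster and held steady about 15 cm from the prawn plate, lens about 55° down and aimed within an estimated 5 mm of the middle, with nothing else moved as far as the pictures showed.

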